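Wedge the sagging filling deck level

ROBOT

A 6-joint arm with a two-finger parallel gripper is mounted at the origin on the work surface. World frame = base frame: x ahead of the robot, y to its left, z up, the work surface at z = 0. Lengths are in m, angles in degrees, forces in N, time in s.
With the tool pointing down it reaches from about 0.3 to 0.95 m from the base axis. Payload 3.1 kg.
Tool frame: the origin (TCP) lies midway between the tips of the shut fingers; the grasp point (between the pads) lies 19 mm behind it (hold_point_z is the distance from the TCP to the grasp point, in m); y points along the fingers, z is the direction in which the jaws open and shut, and the axes are right-handed (so a half turn about y gives the same grasp; the last joint's range is limited). The gripper opens to 85 mm and grips with 20 to 120 N. Pads are 22 mm wide; open, the fingers measure 114 mm over their backs; the gripper's body (76 mm by 85 mm) begins 54 mm behind the grasp point. The pads swing forward as they close: fully open they stand 13 mm farther back than shut.
Start: joints at [-78.192, 17.653, 93.61, -0, 68.738, -3.994], TCP at [0.17, -0.601, 0.231] pointing down, gripper open.
Joint ranges: [-175.34, 175.34], [-45.06, 112.39], [2.9, 150.54], [-68.45, 248.45], [3.09, 151.38], [-168.51, 168.51]. Speed limits (degrees/s): [159.86, 159.86, 180, 180, 180, 180].

INTERFACE

Orientations are given as a 3x3 rotation matrix whose columns are the frame's x, y, z axes.
In Python, from cell import * gives the robot as it stands. The module is installed in compiled form; this text tells all that it offers.
- The arm moves only by the tool move_arm, never from a script. Its argument "increments" is a list of rows, each an object with "hand": the closure, from -1 (fully open) to 1 (shut), so that 0 is half open; "xyz": the shift along the world's x, y, z in mm, a list of three; "twist": the turn about the world's z in rad. In form: [{"hand": hand, "xyz": [x, y, z], "twist": twist}, ...]. A call has 1 to 8 rows; each row shifts and turns the commanded pose from where the row before left it; what a row does not reach is not made up. A row lasts 1/10 s, in which the tool goes at most 50 mm and 8.59 degrees, less where a joint would pass 70% of its speed; a pose out of reach is approached as far as the arm can. A call with a gripper value outside its range is refused whole. The fingers move at their own pace and stop on an object; "newtons" is the grip in N (left out, the last holds). Time passes only in rows, so rows that do not move let the fingers close. It gives the time, the measured TCP pose, the force and the opening at its end, in the units of the state.
- read_state(): the state, without advancing time (a new reading comes with each control period).
- camera(name): name is "side" or "top"; returns a dict with "pixels" (420x560x3 uint8, red, green, blue), "z_map" (420x560 float32, m along the optical axis (not along the pixel's ray), 0 where there is no reading), "fx", "fy", "cx", "cy" (pixels), "xyz" and "orientation" of the camera in the world. Camera axes: x right, y down, z forward; pixel columns grow to the right and rows downward; lengths in m; the calibration is good to about 2 mm. A picture is of the moment at which its call begins.
- job_done(): hands the job in, once; it reports no verdict.
Trained networks look in a picture, given as the dict that the camera call returned (one of the last four; its "shot" number tells which), for a name from the list of things; names that differ only in an ending like _2 or _b are one class to them, and where a whole thing is asked for, a point or a joint stands for the part that bears it (a point fixed in the world has none). Each returns a list of dicts, best first, with "conf" (0 to 1); they miss things now and then, are a little off and sometimes report something else, mostly with a low value. They report only what shows in the picture. A call takes as long as a camera call. They do not tell look-alikes from the thing itself.
- boxes_of(picture, name): "location" ([row, column] in pixels, amid what is visible of it).
- trace(picture, name): "region" (420x560 bool, what is visible of it) and "location" ([row, column] in pixels, amid what is visible of it).
The state is a dict: "time_s": time; "joint_positions": joint angles; "dq": joint speeds; "joint_torque": joint torques, N m; "eef_pos": TCP position; "ee_rot": TCP orientation; "force": force on the tool from outside, world axes, zero at the start; "ft_torque": the same for the moment, N m; "width": finger opening in m.
Only numpy, scipy, OpenCV 4.12 (cv2) and the standard library are available. Lean on these libraries where they do the work, as an engineer would, in place of code of your own. Each camera call takes 0.05 s, during which the arm holds its last target.

TASK

The jar-filling deck sags at its front edge. Take the tall wooden wedge and push it, thin end first and flat on the table, square under the pad in the middle of the deck's front edge until the deck is fully up against its stops and the wedge is jammed tight; push firmly but do not ram it. Leave it jammed there, and leave the other things on the table where they are.

Things in the scene. Friction and masses are not known exactly. Their poses are not given: they have to be found in the camera images.
- stand: Fixed stand: two steel cheeks 210 mm deep, 62 mm tall, 12 mm thick, 212 mm apart, with a hinged deck between. Origin midway between them at table level (varies by 2 mm); x points from the open front edge (x = -100 mm, robot's side) to the hinge at the back, y left, z up. Under the deck it is free up to x = 50 mm. Stop tabs over the deck's front corners, tops 58 mm up, stop it when level.
- deck (a joint): Tilt of the deck about its hinge (along y, at x = 95 mm, z = 43 mm of the stand), rad. 0 = level, up against the stop tabs; -0.05 = sagged fully (front edge about 10 mm lower). It falls back under its own weight (2 to 5 N at the front edge) when nothing props it.
- lip (a point): Middle of the lower front edge of the deck's lip. There, flush with the front, hangs a black pad 60 mm wide, 14 mm deep, reaching 6 to 12 mm below this point: set differently each time and not reported. With the deck level its underside is 15 to 25 mm above the table, sagged about 10 mm lower. It does not yield. The wedge bears on its front lower edge.
- wedge: The tall wedge: loose, smooth plain wood, 140 mm long, 40 wide, flat below, top sloping straight from 3 mm (thin end) to 30 mm (thick end). Origin at the centre of the underside; x towards the thin end, z up. 60 g. Once jammed it stays. Lifting the deck takes a push of up to about 9 N, rising steeply at the stop; 18 to 22 N on the thick end jams it well.
- wedge_tip (a point): Middle of the thin end of the wedge, at its underside (70 mm from the wedge's origin along its x).
- wedge_heel (a point): Middle of the thick end of the wedge, at its underside; the end face is upright, 40 mm wide and 30 mm high.
- low_wedge: Bystander: another wooden wedge, too low for this: 110 x 40 mm, 3 to 14 mm high. Origin at the centre of its underside, x towards its thin end.
- flat_shim: Bystander: flat wooden slip 110 x 40 x 10 mm, origin at the centre of its underside.
- jar0: Bystander: filled square jar 52 x 52 x 68 mm with a brass-coloured lid, origin at the centre of its underside.
- jar1: Bystander: another such jar.
- jar2: Bystander: another such jar.
- lids: Bystander: stack of brass-coloured lids, 48 mm across and 49 mm high, origin at the centre of its underside.
- spatula: Bystander: spatula lying on the table, handle towards its -x.
Things that resemble listed ones, but are neither listed nor needed, are in the scene too. Leave any black look-alike of the wedge alone.

How it is judged:
By the outcome, as a careful person would: the job done as asked, in the order asked, and still so for the second after the job is handed in, with the robot touching nothing.
It also fails if it takes over 58 s, if anything falls off the work surface, if the arm or the gripper's body presses on something with over 40 N, if the wrist force passes 120 N, or if a joint passes its speed limit or range.

## Working session

There is one attempt and no reset: what is moved stays moved. The work goes in short steps, Python scripts to look and compute and a tool call to move; the robot and the scene stay as the last step left them, time stands still between calls to the robot, and variables do not carry over. Pictures are saved under pics/ and viewed, and the job is handed in when it is done.

Besides the shell and the picture viewer there is one more tool, called after ">>>" in YAML: its name, and indented under it one key for each argument. move_arm: Moves the arm, as the interface text tells. Its arguments: {"type":"object","properties":{"increments":{"type":"array"},"newtons":{"type":"number"}},"required":["increments"]}

```bash
mkdir -p pics; cat > h.py <<'E'
from cell import *
import numpy as np, cv2
def save(p,n): cv2.imwrite('pics/'+n, p['pixels'][:,:,::-1])
def pt(p,r,c):
    z=p['z_map'][int(r),int(c)]
    v=np.array([(c-p['cx'])/p['fx']*z,(r-p['cy'])/p['fy']*z,z])
    return np.array(p['xyz'])+np.array(p['orientation'])@v
def cloud(p):
    z=p['z_map'];r,c=np.mgrid[0:z.shape[0],0:z.shape[1]]
    v=np.stack([(c-p['cx'])/p['fx']*z,(r-p['cy'])/p['fy']*z,z],-1)
    return v@np.array(p['orientation']).T+np.array(p['xyz'])
E
python3 - <<'E'
from h import *
np.set_printoptions(precision=4,suppress=True)
for n in ['top','side']:
    p=camera(n);save(p,n+'0.png');np.savez(n+'0.npz',**{k:np.array(v) for k,v in p.items()})
    print(n,p['xyz'],p['orientation'],p['fx'])
    for k in ['stand','deck','lip','wedge','low_wedge','flat_shim','jar0','lids','spatula']:
        for d in trace(p,k)[:4]:
            r,c=d['location'];print(k,round(d['conf'],2),[int(r),int(c)],pt(p,r,c),d['region'].sum())
print(read_state())
E
```

```text
top [ 0.1669 -0.0508  1.6812] [[ 0.0469 -0.979   0.1982]
 [-0.9989 -0.0457  0.0107]
 [-0.0015 -0.1985 -0.9801]] 539.6337453444659
stand 0.69 [153, 267] [0.6698 0.0324 0.0425] 4793
deck 0.86 [152, 271] [0.6769 0.0195 0.0384] 3845
lip 0.98 [149, 267] [0.682  0.0323 0.0457] 3886
lip 0.69 [222, 188] [0.4423 0.2682 0.0143] 588
wedge 0.83 [221, 190] [0.4444 0.2616 0.0208] 563
wedge 0.76 [256, 144] [0.3298 0.3977 0.013 ] 636
wedge 0.62 [258, 232] [0.338  0.1241 0.0124] 613
low_wedge 0.95 [224, 363] [ 0.462  -0.2807  0.0081] 429
low_wedge 0.41 [182, 412] [ 0.5926 -0.4204  0.0637] 364
flat_shim 0.69 [218, 186] [0.4542 0.2776 0.0131] 559
flat_shim 0.62 [167, 370] [ 0.6495 -0.298   0.0109] 399
flat_shim 0.38 [228, 430] [ 0.4634 -0.4931 -0.0016] 818
jar0 0.87 [165, 188] [0.6121 0.2732 0.0672] 339
jar0 0.64 [184, 411] [ 0.5847 -0.4164  0.0679] 353
jar0 0.63 [132, 185] [0.7185 0.2924 0.0672] 324
jar0 0.27 [223, 362] [ 0.4662 -0.2776  0.0091] 390
lids 0.6 [178, 143] [0.5693 0.4147 0.0502] 187
spatula 0.91 [228, 432] [ 0.4625 -0.4969  0.0006] 776
side [0.3971 1.0329 0.671 ] [[-0.997  -0.0339  0.0694
[... 686 characters left out ...]
1
jar0 0.59 [296, 149] [0.7103 0.3111 0.0611] 1214
lids 0.95 [356, 216] [0.5597 0.437  0.047 ] 987
spatula 0.6 [156, 329] [ 0.3718 -0.48    0.0118] 495
{'time_s': 1.0, 'joint_positions': array([-78.1933,  17.6507,  93.6078,   0.0013,  68.7377,  -3.9922]), 'dq': array([ 0.1136, -0.0111,  0.0105,  0.053 ,  0.0225, -0.0565]), 'joint_torque': array([  0.0004, -41.5297, -27.7094,   0.    ,   0.0008,   0.    ]), 'eef_pos': array([ 0.1702, -0.6014,  0.2313]), 'ee_rot': array([[-0.9622,  0.    ,  0.2723],
       [-0.2723, -0.0001, -0.9622],
       [-0.    , -1.    ,  0.0001]]), 'force': array([ 0.4394, -0.1185,  0.1715]), 'ft_torque': array([-0.0254, -0.0193, -0.0673]), 'width': 0.08546527470382673}
```

View pics/top0.png

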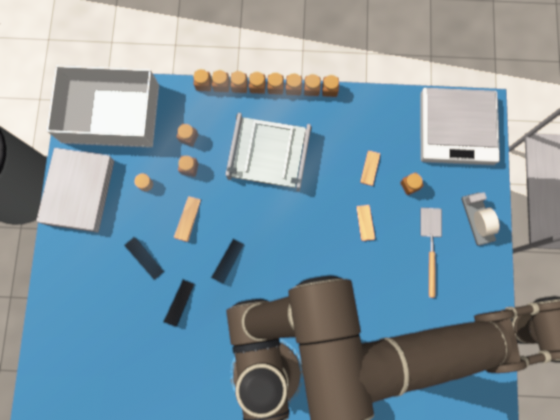

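View pics/side0.png

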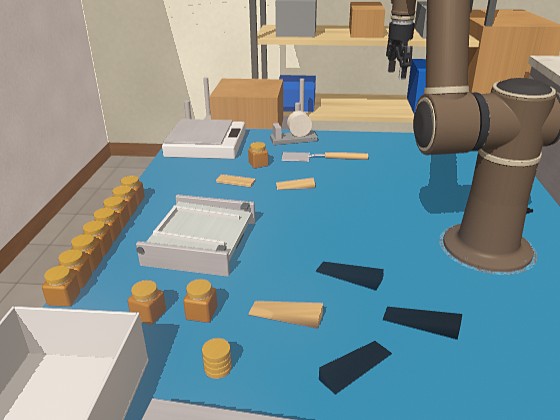

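Top picture: the wooden tall wedge is at about (219,188), with three black look-alikes at (258,144), (302,180) and (260,228), and the stand at (152,270). In the side picture the wedge is at (314,288), thick end to the right (towards the robot). Next I measure both.

```bash
cat > m.py <<'E'
from h import *
np.set_printoptions(precision=4,suppress=True)
for n in ['top','side']:
    p=dict(np.load(n+'0.npz'));C=cloud(p);H=cv2.cvtColor(p['pixels'],cv2.COLOR_RGB2HSV)
    # wedge
    X=C[...,0];Y=C[...,1];Z=C[...,2]
    blue=(H[...,0]>95)&(H[...,0]<115)&(H[...,1]>120)
    print(n,'table z near wedge',np.median(Z[blue&(X>.35)&(X<.55)&(Y>.1)&(Y<.4)]),'near stand front',np.median(Z[blue&(X>.4)&(X<.55)&(Y>-.1)&(Y<.1)]))
    m=(X>.34)&(X<.56)&(Y>.2)&(Y<.36)&(~blue)&(H[...,2]>110)&(H[...,0]<30)
    P=C[m];print(m.sum())
    rc=cv2.minAreaRect((P[:,:2]*1000).astype(np.float32));print('rect mm',rc,cv2.boxPoints(rc).tolist())
    cen=np.array(rc[0])/1000
    U,S,V=np.linalg.svd(P[:,:2]-P[:,:2].mean(0),full_matrices=False);d=V[0]*np.sign(V[0,0])
    print('axis',d,np.degrees(np.arctan2(d[1],d[0])))
    s=(P[:,:2]-cen)@d
    for a in np.arange(-.08,.08,.02):
        k=(s>=a)&(s<a+.02)
        if k.any(): print(round(a,3),np.median(P[k,2]),P[k,2].max())
    # stand
    m=(X>.5)&(X<.82)&(Y>-.12)&(Y<.2)&~blue&(Z>.008)
    P=C[m];rc=cv2.minAreaRect((P[:,:2]*1000).astype(np.float32));print('stand',rc,cv2.boxPoints(rc).tolist())
    m&=(Z>.056);P=C[m];rc=cv2.minAreaRect((P[:,:2]*1000).astype(np.float32));print('stand top',rc,cv2.boxPoints(rc).tolist(),np.percentile(P[:,2],[50,95]))
    im=p['pixels'][100:260,130:330] if n=='top' else p['pixels'][180:360,120:340]
    cv2.imwrite(f'pics/{n}z.png',cv2.resize(im[:,:,::-1],None,fx=3.5,fy=3.5,interpolation=cv2.INTER_CUBIC)[:600,:800])
E
python3 m.py
```

```text
top table z near wedge -0.0002924695322155113 near stand front -0.000648268574325872
619
rect mm ((458.2984313964844, 275.06005859375), (45.764320373535156, 140.75331115722656), 76.49161529541016) [[384.523681640625, 269.2500305175781], [521.3831787109375, 236.37179565429688], [532.0731811523438, 280.8700866699219], [395.21368408203125, 313.7483215332031]]
axis [ 0.9807 -0.1956] -11.277693467603688
-0.08 0.027760499190101262 0.035758694679468794
-0.06 0.024511271635776377 0.03286812289124996
-0.04 0.021020399632310838 0.03136571630292684
-0.02 0.01753760202883381 0.028317698295895255
0.0 0.013573419362316708 0.029967590419524237
0.02 0.009959050404371284 0.01896125386603953
0.04 0.006316906396966138 0.015154696509865673
0.06 0.0031976380965210716 0.01134178893930149
stand ((687.8447265625, 17.561935424804688), (281.2203369140625, 228.94261169433594), 82.85440063476562) [[556.7718505859375, -107.71692657470703], [783.936279296875, -136.19537353515625], [818.9176025390625, 142.84078979492188], [591.753173828125, 171.31924438476562]]
stand top ((679.4526977539062, 30.973182678222656), (
[... 822 characters left out ...]
49983725825746
0.0 0.00967223087546587 0.01413214145441044
0.02 0.00630187118087705 0.01094037349385224
0.04 0.0033151522295805647 0.005633825502706524
stand ((679.9168090820312, 31.930030822753906), (245.5396728515625, 211.25425720214844), 82.53771209716797) [[559.2396850585938, -76.08183288574219], [768.7047729492188, -103.5181884765625], [800.5939331054688, 139.94189453125], [591.1288452148438, 167.3782501220703]]
stand top ((679.85546875, 30.12548065185547), (242.11904907226562, 209.6859893798828), 82.59221649169922) [[560.279296875, -76.40620422363281], [768.2152099609375, -103.44108581542969], [799.431640625, 136.65716552734375], [591.4957275390625, 163.69204711914062]] [0.0584 0.0607]
```

View pics/topz.png

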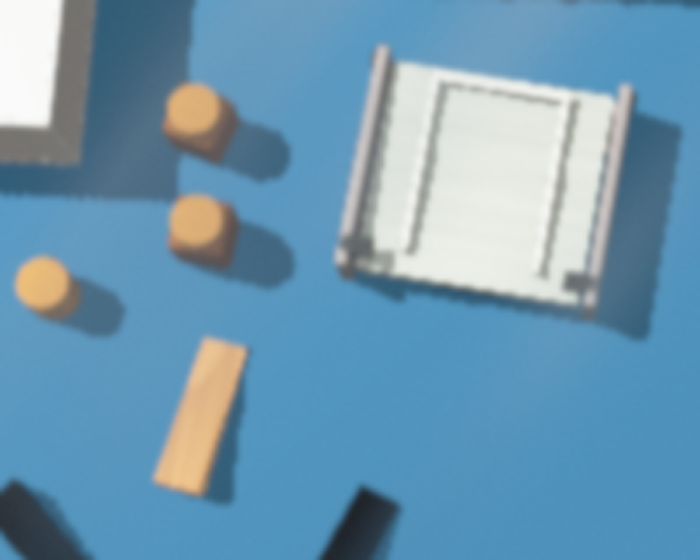

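View pics/sidez.png

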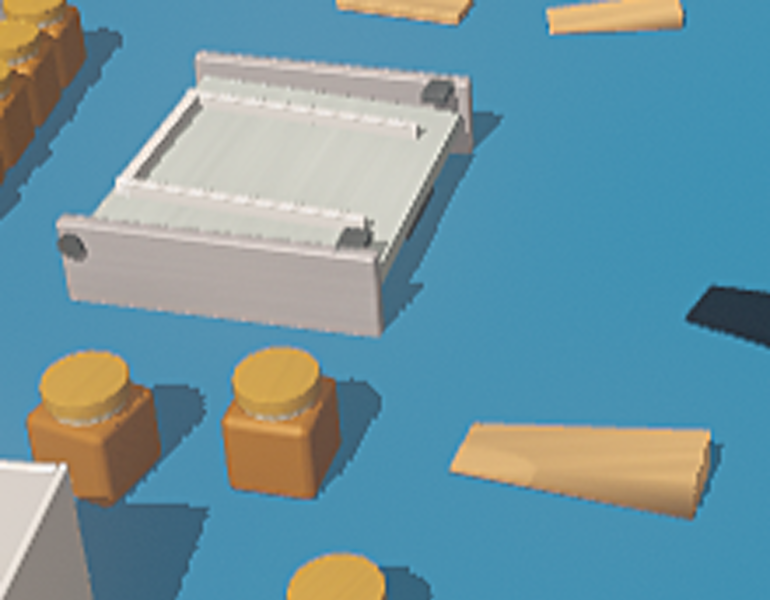

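```bash
cat > fit.py <<'E'
from h import *
from scipy.optimize import minimize
np.set_printoptions(precision=4,suppress=True)
W=np.array([[70*s if s>0 else -70,20*t,z] for s,z in((1,0),(1,3),(-1,0),(-1,30)) for t in(-1,1)])/1000.
S=np.array([[x,y,z] for x in(-105,105) for y in(-118,118) for z in(0,62)])/1000.
def proj(p,P):
    v=(P-np.array(p['xyz']))@np.array(p['orientation'])
    return np.c_[v[:,0]/v[:,2]*p['fx']+p['cx'],v[:,1]/v[:,2]*p['fy']+p['cy']]
def place(M,q):
    c,s=np.cos(q[2]),np.sin(q[2]);return M@np.array([[c,-s,0],[s,c,0],[0,0,1]]).T+np.array([q[0],q[1],0])
def sil(p,M,q,shape,off,k=4):
    h=cv2.convexHull(((proj(p,place(M,q))-off+.5)*k*16).astype(np.float32)).astype(np.int32)
    m=np.zeros((shape[0]*k,shape[1]*k),np.uint8);cv2.fillConvexPoly(m,h,255,cv2.LINE_AA,4)
    return cv2.resize(m,(shape[1],shape[0]),interpolation=cv2.INTER_AREA)/255.
def fit(views,M,q0):
    def cost(q):
        e=0
        for p,m in views:
            ys,xs=np.where(m>0);o=np.array([xs.min()-15,ys.min()-15]);sh=(ys.max()-o[1]+15,xs.max()-o[0]+15)
            sub=m[o[1]:o[1]+sh[0],o[0]:o[0]+sh[1]]
            e+=np.abs(sil(p,M,q,sub.shape,o)-sub).sum()/ (m>0).sum()
        return e
    r=minimize(cost,q0,method='Nelder-Mead',options=dict(initial_simplex=[q0,np.add(q0,[.006,0,0]),np.add(q0,[0,.006,0]),np.add(q0,[0,0,.08])],xatol=1e-5,fatol=1e-5))
    return r.x[:2],np.degrees(r.x[2]),r.fun
def largest(m,hull=False):
    n,l,st,_=cv2.connectedComponentsWithStats(m.astype(np.uint8));i=1+np.argmax(st[1:,4]);m=(l==i).astype(np.uint8)
    if hull:
        c=np.argwhere(m)[:,::-1].astype(np.int32);m=cv2.fillConvexPoly(np.zeros_like(m),cv2.convexHull(c),1)
    return m
def wmask(p,box=(.30,.75,.0,.37)):
    C=cloud(p);H=cv2.cvtColor(p['pixels'],cv2.COLOR_RGB2HSV)
    m=(H[...,0]<25)&(H[...,1]>80)&(H[...,2]>90)&(C[...,0]>box[0])&(C[...,0]<box[1])&(C[...,1]>box[2])&(C[...,1]<box[3])&(C[...,2]<.035)
    return largest(m)
def smask(p):
    C=cloud(p);X,Y,Z=C[...,0],C[...,1],C[...,2]
    m=(X>.5)&(X<.83)&(Y>-.16)&(Y<.19)&(Z>.006)&(Z<.08)
    H=cv2.cvtColor(p['pixels'],cv2.COLOR_RGB2HSV);m&=(H[...,1]<90)
    return largest(m,True)
E
python3 - <<'E'
from fit import *
vs=[dict(np.load(n+'0.npz')) for n in('top','side')]
for nm,mk,M,q0 in(('wedge',lambda p:wmask(p,(.34,.56,.2,.36)),W,[.458,.275,-.22]),('stand',smask,S,[.68,.031,-.13])):
    v=[(p,mk(p)) for p in vs];print(nm,[m.sum() for _,m in v]);print('both',fit(v,M,q0),'top',fit(v[:1],M,q0),'side',fit(v[1:],M,q0))
    for (p,m),n in zip(v,'ts'):
        im=p['pixels'].copy();im[m>0]=(255,0,0);cv2.imwrite(f'pics/{nm}_{n}.png',im[100:380,100:400,::-1])
# pad height: black pixels at front of deck, side view, with depth
E
```

```text
wedge [np.uint64(506), np.uint64(1350)]
both (array([0.4581, 0.2732]), np.float64(-11.54939776508311), np.float64(0.3162178764054297)) top (array([0.4593, 0.2747]), np.float64(-10.070187403332747), np.float64(0.234364101371774)) side (array([0.458, 0.273]), np.float64(-11.545894064437515), np.float64(0.08053159041394335))
stand [np.uint64(5303), np.uint64(7101)]
both (array([0.6811, 0.0297]), np.float64(-7.094157671104282), np.float64(0.0761677990079841)) top (array([0.6809, 0.0306]), np.float64(-7.216892239740335), np.float64(0.025334531323372274)) side (array([0.6822, 0.0259]), np.float64(-7.064994383480252), np.float64(0.04427324513807776))
```

```bash
python3 - <<'E'
from fit import *
out=[]
for n,o in(('top',(190,160)),('side',(285,235))):
    p=dict(np.load(n+'0.npz'));im=cv2.resize(p['pixels'][o[0]:o[0]+60,o[1]:o[1]+100],None,fx=7,fy=7,interpolation=cv2.INTER_NEAREST)[...,::-1].copy()
    for q,c in(([.4583,.2735,np.radians(-11.5)],(0,0,255)),):
        h=cv2.convexHull(((proj(p,place(W,q))-np.array(o[::-1])+.5)*7).astype(np.int32));cv2.polylines(im,[h],True,c,1)
    out.append(im[:300])
cv2.imwrite('pics/wfit.png',np.vstack(out)[:600])
E
```

```text
(no output)
```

View pics/wfit.png

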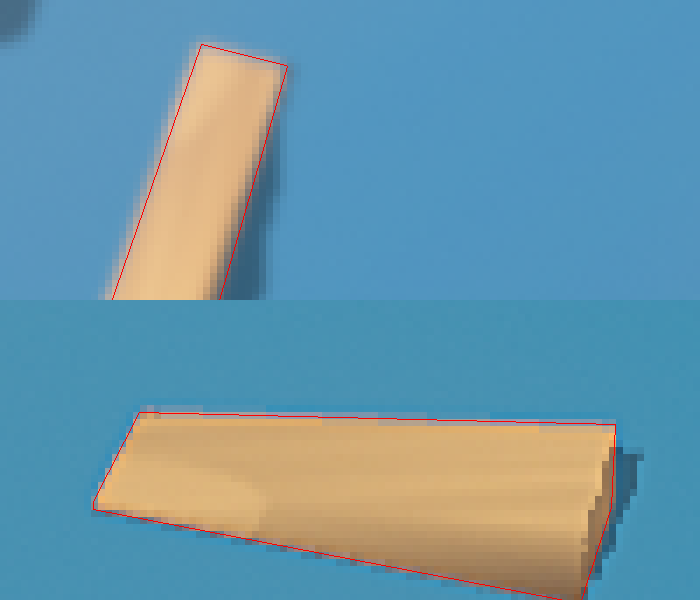

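>>> move_arm:
  increments:
    - {"hand":-1,"xyz":[16,36,0],"twist":-0.02}
    - {"hand":-1,"xyz":[16,36,0],"twist":-0.02}
    - {"hand":-1,"xyz":[16,36,0],"twist":-0.02}
    - {"hand":-1,"xyz":[16,36,0],"twist":-0.02}
    - {"hand":-1,"xyz":[16,36,0],"twist":-0.02}
    - {"hand":-1,"xyz":[16,36,0],"twist":-0.02}
    - {"hand":-1,"xyz":[16,36,0],"twist":-0.02}
    - {"hand":-1,"xyz":[16,36,0],"twist":-0.02}
  newtons: 60

```text
time_s: 1.8
eef_pos: [0.2986, -0.312, 0.2315]
ee_rot: [[-0.993, 0.001, 0.114], [-0.114, -0.001, -0.993], [-0.001, -1.0, 0.001]]
force: [0.3, 0.5, 0.4]
width: 0.0859
```

>>> move_arm:
  increments:
    - {"hand":-1,"xyz":[16,36,0],"twist":-0.02}
    - {"hand":-1,"xyz":[16,36,0],"twist":-0.02}
    - {"hand":-1,"xyz":[16,36,0],"twist":-0.02}
    - {"hand":-1,"xyz":[16,36,0],"twist":-0.02}
    - {"hand":-1,"xyz":[16,36,0],"twist":-0.02}
    - {"hand":-1,"xyz":[16,36,0],"twist":-0.02}
    - {"hand":-1,"xyz":[16,36,0],"twist":-0.02}
    - {"hand":-1,"xyz":[8,36,0],"twist":-0.02}

```text
time_s: 2.6
eef_pos: [0.4194, -0.0238, 0.2319]
ee_rot: [[-0.999, 0.002, -0.045], [0.045, -0.0, -0.999], [-0.002, -1.0, 0.0]]
force: [0.2, -0.5, 0.3]
width: 0.0851
```

>>> move_arm:
  increments:
    - {"hand":-1,"xyz":[0,38,0],"twist":-0.02}
    - {"hand":-1,"xyz":[0,38,0],"twist":-0.02}
    - {"hand":-1,"xyz":[0,38,0],"twist":-0.02}
    - {"hand":-1,"xyz":[0,38,0],"twist":-0.02}
    - {"hand":-1,"xyz":[0,38,-10],"twist":-0.02}
    - {"hand":-1,"xyz":[0,38,-20],"twist":-0.02}
    - {"hand":-1,"xyz":[0,38,-30],"twist":-0.02}
    - {"hand":-1,"xyz":[0,40,-30],"twist":-0.016}

```text
time_s: 3.4
eef_pos: [0.4187, 0.2826, 0.1413]
ee_rot: [[-0.98, 0.003, -0.199], [0.199, 0.001, -0.98], [-0.002, -1.0, -0.002]]
force: [0.6, -0.3, 1.1]
width: 0.0854
```

```bash
python3 - <<'E'
from h import *
p=camera('side');save(p,'s1.png');s=read_state();print(s['time_s'],s['eef_pos'],s['ee_rot'])
E
```

```text
3.45 [0.41546503 0.28589449 0.13527712] [[-9.80009641e-01 -5.69516857e-03 -1.98868469e-01]
 [ 1.98863253e-01  1.47353146e-03 -9.80026140e-01]
 [ 5.87445301e-03 -9.99982697e-01 -3.11515291e-04]]
```

View pics/s1.png

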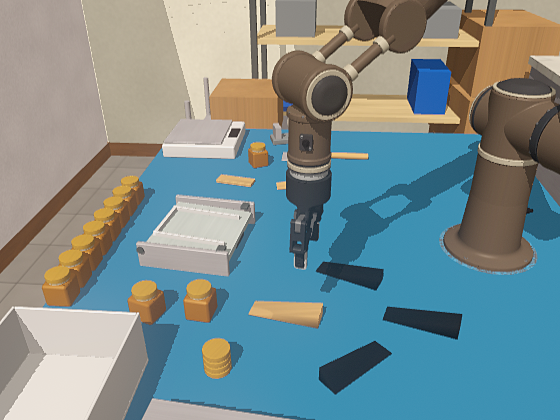

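```bash
python3 - <<'E'
from fit import *
p=camera('side');s=read_state();print(s['time_s'],s['eef_pos'],proj(p,np.array([s['eef_pos'],[.4187,.2826,.1413],[.4188,.2825,0.01]])))
C=cloud(p);print(pt(p,262,303),pt(p,255,300))
E
```

```text
3.5 [0.4149 0.2828 0.1366] [[308.0106 261.1656]
 [305.9752 258.8985]
 [304.8274 314.504 ]]
[0.4218 0.3422 0.1768] [0.4263 0.3585 0.2021]
```

>>> move_arm:
  increments:
    - {"hand":-1,"xyz":[0,0,0],"twist":0}
    - {"hand":-1,"xyz":[0,0,-20],"twist":0}
    - {"hand":-1,"xyz":[0,0,-20],"twist":0}
    - {"hand":-1,"xyz":[0,0,-20],"twist":0}
    - {"hand":-1,"xyz":[0,0,-20],"twist":0}
    - {"hand":-1,"xyz":[0,0,-10],"twist":0}
    - {"hand":-1,"xyz":[0,0,0],"twist":0}
    - {"hand":-1,"xyz":[0,0,0],"twist":0}

```text
time_s: 4.3
eef_pos: [0.4193, 0.2805, 0.0525]
ee_rot: [[-0.98, 0.002, -0.2], [0.2, 0.001, -0.98], [-0.002, -1.0, -0.001]]
force: [-0.4, 0.3, 0.3]
width: 0.0855
```

>>> move_arm:
  increments:
    - {"hand":-1,"xyz":[0,2,-15],"twist":0}
    - {"hand":-1,"xyz":[0,0,-15],"twist":0}
    - {"hand":-1,"xyz":[0,0,-10],"twist":0}
    - {"hand":-1,"xyz":[0,0,-5],"twist":0}
    - {"hand":-1,"xyz":[0,0,0],"twist":0}
    - {"hand":-1,"xyz":[0,0,0],"twist":0}

```text
time_s: 4.9
eef_pos: [0.4187, 0.2829, 0.0068]
ee_rot: [[-0.98, 0.001, -0.199], [0.199, 0.0, -0.98], [-0.001, -1.0, -0.001]]
force: [-0.1, 0.1, -0.8]
width: 0.0855
```

```bash
python3 - <<'E'
from h import *
p=camera('side');cv2.imwrite('pics/s2.png',cv2.resize(p['pixels'][200:380,220:460,::-1],None,fx=3,fy=3))
E
```

```text
(no output)
```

View pics/s2.png

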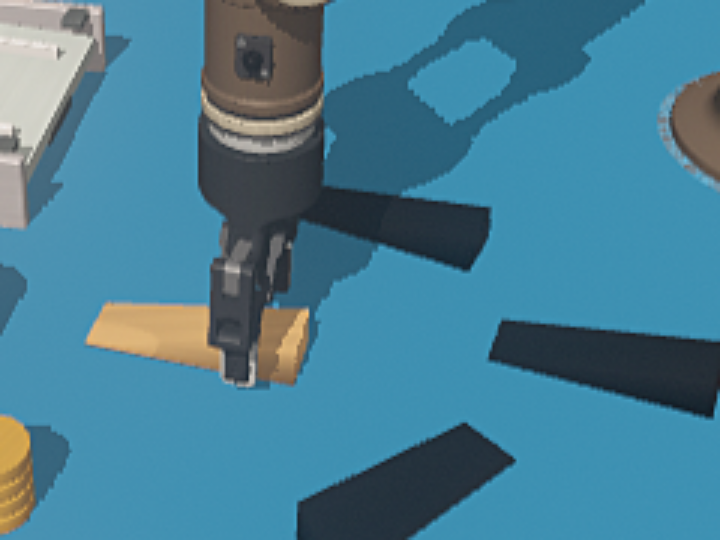

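The fingers straddle the wooden wedge near its thick end (crop around (340,240)), clear of the black ones. Closing.

>>> move_arm:
  increments:
    - {"hand":1,"xyz":[0,0,0],"twist":0}
    - {"hand":1,"xyz":[0,0,0],"twist":0}
    - {"hand":1,"xyz":[0,0,0],"twist":0}
    - {"hand":1,"xyz":[0,0,0],"twist":0}
    - {"hand":1,"xyz":[0,0,0],"twist":0}
    - {"hand":1,"xyz":[0,0,0],"twist":0}
    - {"hand":1,"xyz":[0,0,0],"twist":0}
    - {"hand":1,"xyz":[0,0,0],"twist":0}
  newtons: 60

```text
time_s: 5.75
eef_pos: [0.4187, 0.2829, 0.0068]
ee_rot: [[-0.98, 0.001, -0.199], [0.199, 0.001, -0.98], [-0.001, -1.0, -0.001]]
force: [0.8, -0.6, 4.8]
width: 0.0386
```

>>> move_arm:
  increments:
    - {"hand":1,"xyz":[0,0,0],"twist":0}
    - {"hand":1,"xyz":[0,0,5],"twist":0}
    - {"hand":1,"xyz":[0,0,10],"twist":0}
    - {"hand":1,"xyz":[0,0,15],"twist":0}
    - {"hand":1,"xyz":[0,0,20],"twist":0}
    - {"hand":1,"xyz":[0,0,0],"twist":0}
    - {"hand":1,"xyz":[0,0,0],"twist":0}

```text
time_s: 6.45
eef_pos: [0.4183, 0.2827, 0.0566]
ee_rot: [[-0.98, 0.001, -0.199], [0.199, 0.0, -0.98], [-0.001, -1.0, -0.001]]
force: [-0.7, 0.1, -0.4]
width: 0.0384
```

```bash
python3 - <<'E'
from fit import *
p=camera('side');cv2.imwrite('pics/s3.png',cv2.resize(p['pixels'][200:380,160:400,::-1],None,fx=3,fy=3))
s=read_state();print(s['time_s'],s['eef_pos'])
E
```

```text
6.5 [0.4176 0.2823 0.0559]
```

View pics/s3.png

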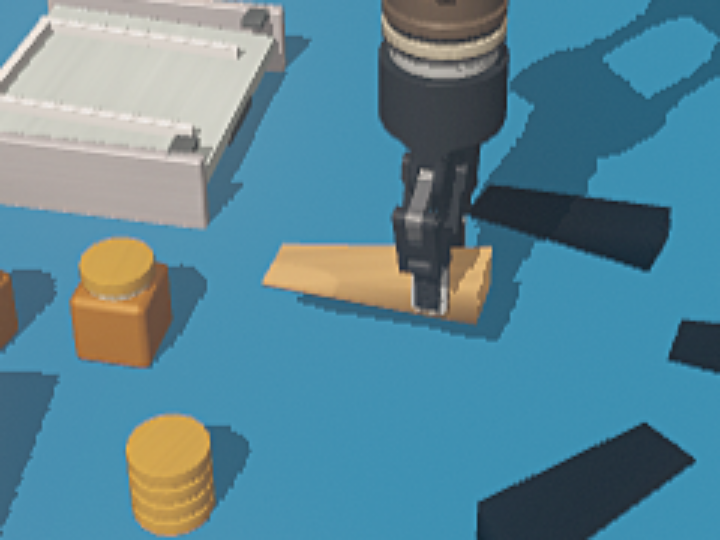

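>>> move_arm:
  increments:
    - {"hand":1,"xyz":[2,-20,0],"twist":0.01}
    - {"hand":1,"xyz":[3,-32,0],"twist":0.012}
    - {"hand":1,"xyz":[3,-34,0],"twist":0.012}
    - {"hand":1,"xyz":[3,-34,0],"twist":0.012}
    - {"hand":1,"xyz":[3,-34,0],"twist":0.012}
    - {"hand":1,"xyz":[3,-34,0],"twist":0.01}
    - {"hand":1,"xyz":[2,-24,0],"twist":0.008}
    - {"hand":1,"xyz":[0,-10,0],"twist":0}

```text
time_s: 7.3
eef_pos: [0.4362, 0.0588, 0.0553]
ee_rot: [[-0.992, -0.002, -0.126], [0.126, -0.0, -0.992], [0.002, -1.0, 0.001]]
force: [1.1, 0.0, -1.3]
width: 0.0385
```

>>> move_arm:
  increments:
    - {"hand":1,"xyz":[0,0,0],"twist":0}
    - {"hand":1,"xyz":[0,0,-15],"twist":0}
    - {"hand":1,"xyz":[0,0,-15],"twist":0}
    - {"hand":1,"xyz":[0,0,-10],"twist":0}
    - {"hand":1,"xyz":[0,0,-5],"twist":0}
    - {"hand":1,"xyz":[0,0,-2],"twist":0}
    - {"hand":1,"xyz":[0,0,0],"twist":0}
    - {"hand":1,"xyz":[0,0,0],"twist":0}

```text
time_s: 8.1
eef_pos: [0.4377, 0.0608, 0.0097]
ee_rot: [[-0.992, 0.001, -0.124], [0.124, 0.0, -0.992], [-0.001, -1.0, -0.0]]
force: [1.2, 0.1, -0.3]
width: 0.0388
```

```bash
python3 - <<'E'
from fit import *
for n in('top','side'):
    p=camera(n);save(p,n+'4.png');np.savez(n+'4.npz',**{k:np.array(v) for k,v in p.items()})
    o=(110,215) if n=='top' else (190,140)
    cv2.imwrite(f'pics/{n}4z.png',cv2.resize(p['pixels'][o[0]:o[0]+130,o[1]:o[1]+180,::-1],None,fx=4,fy=4))
s=read_state();print(s['time_s'],s['eef_pos'],s['force'])
E
```

```text
8.2 [0.4378 0.0607 0.0098] [-0.5466  0.0506 -1.1194]
```

View pics/top4z.png

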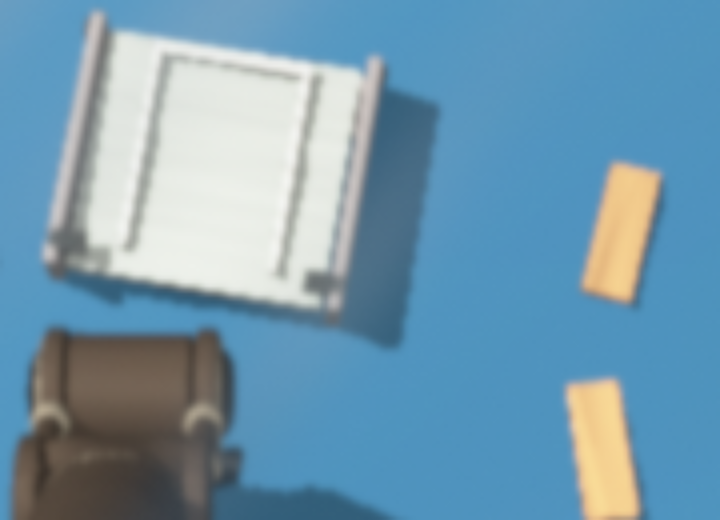

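View pics/side4z.png

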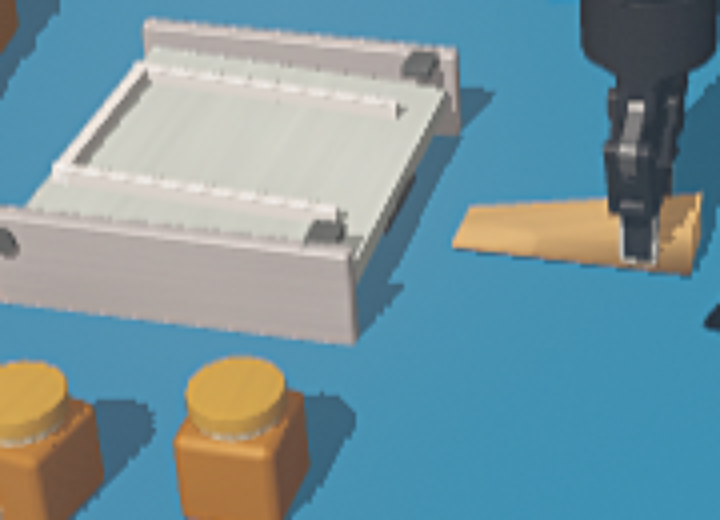

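```bash
python3 - <<'E'
from fit import *
p=dict(np.load('side4.npz'));o=(190,140)
im=cv2.resize(p['pixels'][o[0]:o[0]+130,o[1]:o[1]+180,::-1],None,fx=4,fy=4).copy()
a=np.radians(-7.15);t=np.array([.4378,.0607])+.0395*np.array([np.cos(a),np.sin(a)])
def poly(P,c): cv2.polylines(im,[cv2.convexHull(((proj(p,P)-np.array(o[::-1])+.5)*4).astype(np.int32))],True,c,1)
poly(place(W,[*t,a])+[0,0,.003],(0,0,255));poly(place(S,[.6812,.0295,a]),(0,255,0))
pad=np.array([[x,y,z] for x in(-100,-100.1) for y in(-30,30) for z in(10,24)])/1000
poly(place(pad,[.6812,.0295,a]),(255,0,255))
cv2.imwrite('pics/ov4.png',im)
E
```

```text
(no output)
```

View pics/ov4.png

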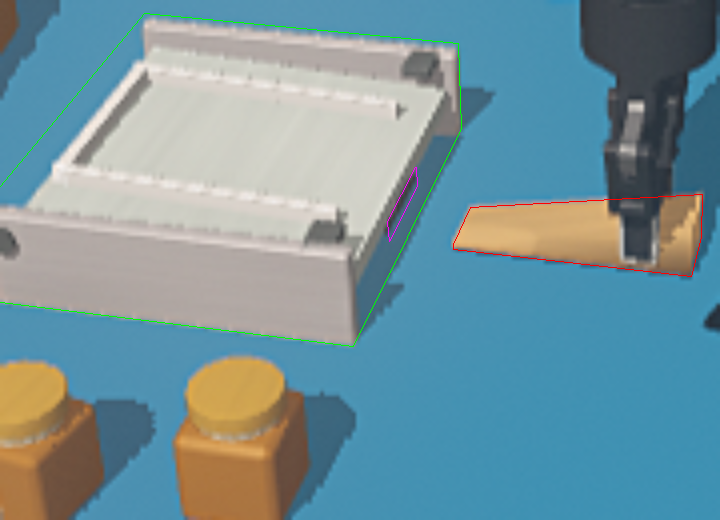

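>>> move_arm:
  increments:
    - {"hand":1,"xyz":[0,0,-2],"twist":0}
    - {"hand":1,"xyz":[0,0,-1],"twist":0}
    - {"hand":1,"xyz":[0,0,0],"twist":0}
    - {"hand":1,"xyz":[0,0,0],"twist":0}

```text
time_s: 8.6
eef_pos: [0.4375, 0.0606, 0.0067]
ee_rot: [[-0.992, 0.0, -0.124], [0.124, 0.0, -0.992], [-0.0, -1.0, -0.0]]
force: [-1.5, -0.6, 5.4]
width: 0.0386
```

>>> move_arm:
  increments:
    - {"hand":1,"xyz":[5.0,-0.6,0],"twist":0}
    - {"hand":1,"xyz":[5.0,-0.6,0],"twist":0}
    - {"hand":1,"xyz":[5.0,-0.7,0],"twist":0}
    - {"hand":1,"xyz":[5.0,-0.6,0],"twist":0}
    - {"hand":1,"xyz":[5.0,-0.6,0],"twist":0}
    - {"hand":1,"xyz":[5.0,-0.6,0],"twist":0}
    - {"hand":1,"xyz":[5.0,-0.7,0],"twist":0}
    - {"hand":1,"xyz":[5.0,-0.6,0],"twist":0}

```text
time_s: 9.4
eef_pos: [0.4763, 0.0557, 0.0067]
ee_rot: [[-0.992, -0.002, -0.124], [0.124, 0.0, -0.992], [0.002, -1.0, 0.0]]
force: [-4.6, -0.1, 8.5]
width: 0.0385
```

>>> move_arm:
  increments:
    - {"hand":1,"xyz":[3.0,-0.4,0],"twist":0}
    - {"hand":1,"xyz":[3.0,-0.4,0],"twist":0}
    - {"hand":1,"xyz":[3.0,-0.3,0],"twist":0}
    - {"hand":1,"xyz":[0,0,0],"twist":0}

```text
time_s: 9.8
eef_pos: [0.4865, 0.0545, 0.0067]
ee_rot: [[-0.992, 0.0, -0.124], [0.124, 0.0, -0.992], [-0.0, -1.0, -0.0]]
force: [-1.2, 0.7, 5.9]
width: 0.0387
```

>>> move_arm:
  increments:
    - {"hand":1,"xyz":[3.0,-0.4,0],"twist":0}
    - {"hand":1,"xyz":[3.0,-0.4,0],"twist":0}
    - {"hand":1,"xyz":[3.0,-0.4,0],"twist":0}
    - {"hand":1,"xyz":[0,0,0],"twist":0}

```text
time_s: 10.2
eef_pos: [0.4954, 0.0533, 0.0067]
ee_rot: [[-0.992, 0.0, -0.124], [0.124, 0.0, -0.992], [-0.0, -1.0, -0.0]]
force: [-1.0, 0.3, 6.9]
width: 0.0386
```

>>> move_arm:
  increments:
    - {"hand":1,"xyz":[3.0,-0.4,0],"twist":0}
    - {"hand":1,"xyz":[3.0,-0.4,0],"twist":0}
    - {"hand":1,"xyz":[3.0,-0.4,0],"twist":0}
    - {"hand":1,"xyz":[0,0,0],"twist":0}

```text
time_s: 10.6
eef_pos: [0.5044, 0.0522, 0.0068]
ee_rot: [[-0.992, 0.0, -0.124], [0.124, 0.0, -0.992], [-0.0, -1.0, -0.0]]
force: [-1.5, 0.4, 5.9]
width: 0.0387
```

>>> move_arm:
  increments:
    - {"hand":1,"xyz":[3.0,-0.4,0],"twist":0}
    - {"hand":1,"xyz":[3.0,-0.4,0],"twist":0}
    - {"hand":1,"xyz":[0,0,0],"twist":0}

```text
time_s: 10.9
eef_pos: [0.5104, 0.0513, 0.0068]
ee_rot: [[-0.992, 0.0, -0.124], [0.124, 0.0, -0.992], [-0.0, -1.0, -0.0]]
force: [-1.8, 0.6, 5.5]
width: 0.0386
```

>>> move_arm:
  increments:
    - {"hand":1,"xyz":[3.0,-0.4,0],"twist":0}
    - {"hand":1,"xyz":[3.0,-0.4,0],"twist":0}
    - {"hand":1,"xyz":[0,0,0],"twist":0}

```text
time_s: 11.2
eef_pos: [0.5164, 0.0505, 0.0068]
ee_rot: [[-0.992, 0.0, -0.124], [0.124, 0.0, -0.992], [-0.0, -1.0, -0.0]]
force: [-1.9, 0.6, 6.8]
width: 0.0386
```

>>> move_arm:
  increments:
    - {"hand":1,"xyz":[3.0,-0.4,0],"twist":0}
    - {"hand":1,"xyz":[3.0,-0.4,0],"twist":0}
    - {"hand":1,"xyz":[0,0,0],"twist":0}

```text
time_s: 11.5
eef_pos: [0.5224, 0.0497, 0.0068]
ee_rot: [[-0.992, 0.0, -0.124], [0.124, 0.0, -0.992], [-0.0, -1.0, -0.0]]
force: [-1.2, 0.1, 5.6]
width: 0.0387
```

```bash
python3 - <<'E'
from fit import *
p=camera('side');o=(190,140)
cv2.imwrite('pics/s5.png',cv2.resize(p['pixels'][o[0]:o[0]+130,o[1]:o[1]+180,::-1],None,fx=4,fy=4))
E
```

```text
(no output)
```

View pics/s5.png

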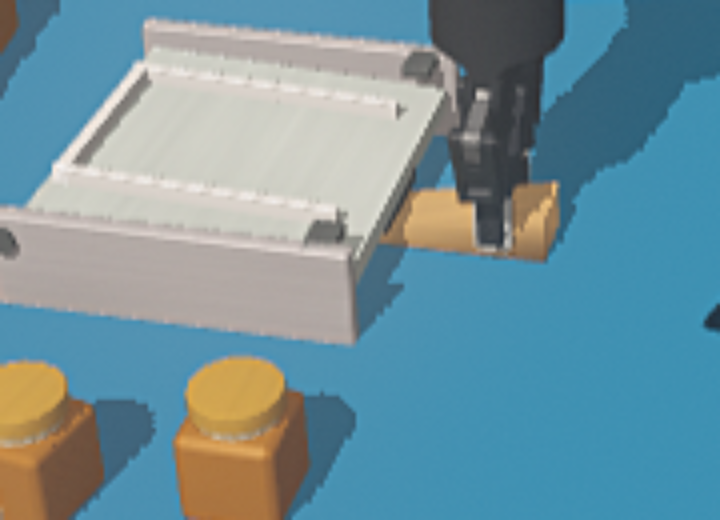

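>>> move_arm:
  increments:
    - {"hand":-1,"xyz":[0,0,0],"twist":0}
    - {"hand":-1,"xyz":[0,0,0],"twist":0}
    - {"hand":-1,"xyz":[0,0,0],"twist":0}
    - {"hand":-1,"xyz":[0,0,0],"twist":0}
    - {"hand":-1,"xyz":[0,0,0],"twist":0}
    - {"hand":-1,"xyz":[0,0,5],"twist":0}
    - {"hand":-1,"xyz":[0,0,10],"twist":0}
    - {"hand":-1,"xyz":[0,0,20],"twist":0}

```text
time_s: 12.35
eef_pos: [0.5208, 0.0497, 0.041]
ee_rot: [[-0.992, -0.003, -0.124], [0.124, -0.0, -0.992], [0.003, -1.0, 0.0]]
force: [-0.1, 0.7, 0.0]
width: 0.0853
```

>>> move_arm:
  increments:
    - {"hand":-1,"xyz":[0,0,20],"twist":0}
    - {"hand":-1,"xyz":[-5,0.6,10],"twist":0}
    - {"hand":1,"xyz":[-15,1.9,0],"twist":0}
    - {"hand":1,"xyz":[-20,2.5,0],"twist":0}
    - {"hand":1,"xyz":[-20,2.5,0],"twist":0}
    - {"hand":1,"xyz":[-10,1.2,0],"twist":0}
    - {"hand":1,"xyz":[0,0,0],"twist":0}
    - {"hand":1,"xyz":[0,0,0],"twist":0}

```text
time_s: 13.15
eef_pos: [0.4531, 0.0584, 0.0717]
ee_rot: [[-0.992, 0.002, -0.124], [0.124, -0.0, -0.992], [-0.002, -1.0, -0.0]]
force: [0.3, -0.2, 0.6]
width: 0.0001
```

```bash
python3 - <<'E'
from fit import *
p=camera('side');o=(190,140)
im=cv2.resize(p['pixels'][o[0]:o[0]+130,o[1]:o[1]+180,::-1],None,fx=4,fy=4).copy()
a=np.radians(-7.15);t=np.array([.5224,.0497])+.0395*np.array([np.cos(a),np.sin(a)])
cv2.polylines(im,[cv2.convexHull(((proj(p,place(W,[*t,a]))-np.array(o[::-1])+.5)*4).astype(np.int32))],True,(0,0,255),1)
cv2.imwrite('pics/s6.png',im);s=read_state();print(s['eef_pos'],s['width'],t)
E
```

```text
[0.4536 0.0584 0.0718] -0.0001761960539324591 [0.5616 0.0448]
```

View pics/s6.png

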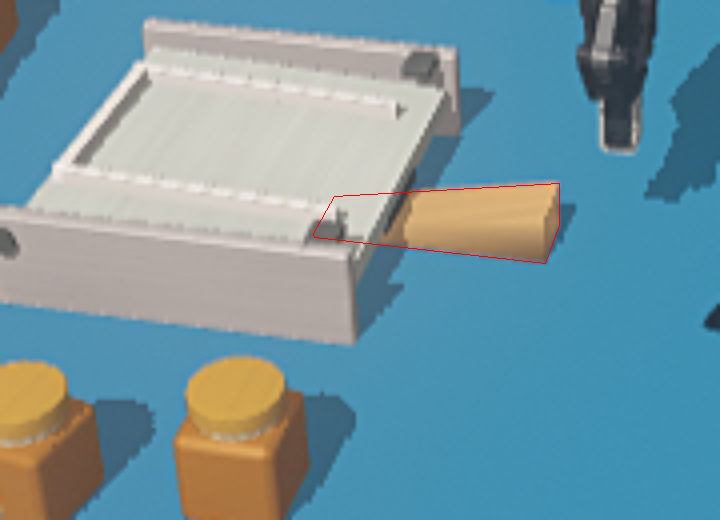

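The wedge stayed exactly where it was released, its thick end at crop (545-560,185-263), square with the stand. The shut fingers now go down behind it.

>>> move_arm:
  increments:
    - {"hand":1,"xyz":[0,0,-20],"twist":0}
    - {"hand":1,"xyz":[0,0,-20],"twist":0}
    - {"hand":1,"xyz":[0,0,-15],"twist":0}
    - {"hand":1,"xyz":[0,0,-7],"twist":0}
    - {"hand":1,"xyz":[0,0,0],"twist":0}
    - {"hand":1,"xyz":[0,0,0],"twist":0}

```text
time_s: 13.8
eef_pos: [0.4531, 0.0584, 0.0096]
ee_rot: [[-0.992, 0.001, -0.124], [0.124, 0.0, -0.992], [-0.001, -1.0, -0.0]]
force: [0.5, 0.1, 0.3]
width: 0.0001
```

>>> move_arm:
  increments:
    - {"hand":1,"xyz":[6,-0.8,0],"twist":0}
    - {"hand":1,"xyz":[6,-0.7,0],"twist":0}
    - {"hand":1,"xyz":[6,-0.8,0],"twist":0}
    - {"hand":1,"xyz":[3,-0.4,0],"twist":0}
    - {"hand":1,"xyz":[3,-0.4,0],"twist":0}
    - {"hand":1,"xyz":[3,-0.3,0],"twist":0}
    - {"hand":1,"xyz":[0,0,0],"twist":0}

```text
time_s: 14.5
eef_pos: [0.4797, 0.055, 0.0093]
ee_rot: [[-0.992, 0.0, -0.124], [0.124, -0.0, -0.992], [-0.0, -1.0, -0.0]]
force: [-0.4, -1.2, -1.0]
width: -0.0002
```

>>> move_arm:
  increments:
    - {"hand":1,"xyz":[2,-0.3,0],"twist":0}
    - {"hand":1,"xyz":[2,-0.2,0],"twist":0}
    - {"hand":1,"xyz":[2,-0.3,0],"twist":0}
    - {"hand":1,"xyz":[0,0,0],"twist":0}

```text
time_s: 14.9
eef_pos: [0.4855, 0.0542, 0.0093]
ee_rot: [[-0.992, 0.0, -0.124], [0.124, -0.0, -0.992], [-0.0, -1.0, -0.0]]
force: [0.1, 0.7, 0.1]
width: 0.0002
```

>>> move_arm:
  increments:
    - {"hand":1,"xyz":[2,-0.3,0],"twist":0}
    - {"hand":1,"xyz":[2,-0.2,0],"twist":0}
    - {"hand":1,"xyz":[2,-0.3,0],"twist":0}
    - {"hand":1,"xyz":[0,0,0],"twist":0}

```text
time_s: 15.3
eef_pos: [0.4917, 0.0534, 0.0094]
ee_rot: [[-0.992, 0.001, -0.124], [0.124, 0.0, -0.992], [-0.001, -1.0, -0.0]]
force: [0.4, -0.8, -0.5]
width: -0.0002
```

>>> move_arm:
  increments:
    - {"hand":1,"xyz":[2,-0.3,0],"twist":0}
    - {"hand":1,"xyz":[2,-0.2,0],"twist":0}
    - {"hand":1,"xyz":[0,0,0],"twist":0}

```text
time_s: 15.6
eef_pos: [0.4932, 0.053, 0.0087]
ee_rot: [[-0.992, -0.004, -0.124], [0.124, 0.0, -0.992], [0.004, -1.0, 0.0]]
force: [-4.8, 0.6, 3.5]
width: 0.0002
```

```bash
python3 - <<'E'
from fit import *
p=camera('side');o=(190,140)
im=cv2.resize(p['pixels'][o[0]:o[0]+130,o[1]:o[1]+180,::-1],None,fx=4,fy=4).copy()
cv2.imwrite('pics/s7.png',im)
E
```

```text
(no output)
```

View pics/s7.png

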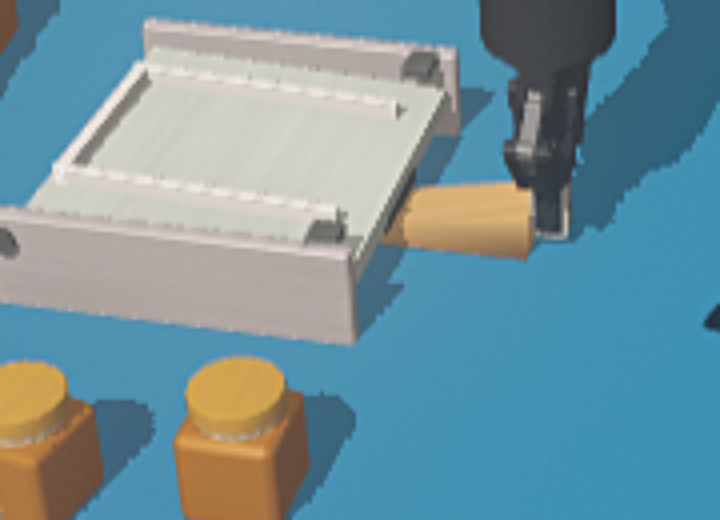

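>>> move_arm:
  increments:
    - {"hand":1,"xyz":[2,-0.3,0],"twist":0}
    - {"hand":1,"xyz":[2,-0.2,0],"twist":0}
    - {"hand":1,"xyz":[2,-0.3,0],"twist":0}
    - {"hand":1,"xyz":[0,0,0],"twist":0}

```text
time_s: 16.05
eef_pos: [0.4998, 0.0521, 0.0086]
ee_rot: [[-0.992, -0.003, -0.124], [0.124, 0.0, -0.992], [0.003, -1.0, 0.0]]
force: [-3.5, 0.3, 0.3]
width: 0.0002
```

>>> move_arm:
  increments:
    - {"hand":1,"xyz":[2,-0.3,0],"twist":0}
    - {"hand":1,"xyz":[2,-0.2,0],"twist":0}
    - {"hand":1,"xyz":[2,-0.3,0],"twist":0}
    - {"hand":1,"xyz":[0,0,0],"twist":0}

```text
time_s: 16.45
eef_pos: [0.5076, 0.0512, 0.0091]
ee_rot: [[-0.992, 0.0, -0.124], [0.124, -0.0, -0.992], [-0.0, -1.0, -0.0]]
force: [-2.8, 1.0, -1.6]
width: -0.0004
```

>>> move_arm:
  increments:
    - {"hand":1,"xyz":[2,-0.3,0],"twist":0}
    - {"hand":1,"xyz":[2,-0.2,0],"twist":0}
    - {"hand":1,"xyz":[2,-0.3,0],"twist":0}
    - {"hand":1,"xyz":[0,0,0],"twist":0}

```text
time_s: 16.85
eef_pos: [0.5139, 0.0504, 0.0094]
ee_rot: [[-0.992, 0.001, -0.124], [0.124, -0.0, -0.992], [-0.001, -1.0, -0.0]]
force: [-2.2, 0.4, -2.0]
width: 0.0001
```

>>> move_arm:
  increments:
    - {"hand":1,"xyz":[2,-0.3,0],"twist":0}
    - {"hand":1,"xyz":[2,-0.2,0],"twist":0}
    - {"hand":1,"xyz":[2,-0.3,0],"twist":0}
    - {"hand":1,"xyz":[0,0,0],"twist":0}

```text
time_s: 17.25
eef_pos: [0.5199, 0.0497, 0.0094]
ee_rot: [[-0.992, 0.001, -0.124], [0.124, -0.0, -0.992], [-0.001, -1.0, -0.0]]
force: [-3.5, -0.1, -0.6]
width: 0.0001
```

>>> move_arm:
  increments:
    - {"hand":1,"xyz":[2,-0.3,0],"twist":0}
    - {"hand":1,"xyz":[2,-0.2,0],"twist":0}
    - {"hand":1,"xyz":[2,-0.3,0],"twist":0}
    - {"hand":1,"xyz":[0,0,0],"twist":0}

```text
time_s: 17.65
eef_pos: [0.5258, 0.0489, 0.0094]
ee_rot: [[-0.992, 0.001, -0.124], [0.124, -0.0, -0.992], [-0.001, -1.0, -0.0]]
force: [-3.4, -0.3, 1.3]
width: -0.0002
```

```bash
python3 - <<'E'
from fit import *
p=camera('side');o=(190,140)
im=cv2.resize(p['pixels'][o[0]:o[0]+130,o[1]:o[1]+180,::-1],None,fx=4,fy=4).copy()
s=read_state();print(s['eef_pos'],s['force']);a=np.radians(-7.15)
t=s['eef_pos'][:2]+.081*np.array([np.cos(a),np.sin(a)])
cv2.polylines(im,[cv2.convexHull(((proj(p,place(W,[*t,a]))-np.array(o[::-1])+.5)*4).astype(np.int32))],True,(0,0,255),1)
cv2.imwrite('pics/s8.png',im)
E
```

```text
[0.5258 0.0489 0.0094] [-2.7006  0.6263  0.4708]
```

View pics/s8.png

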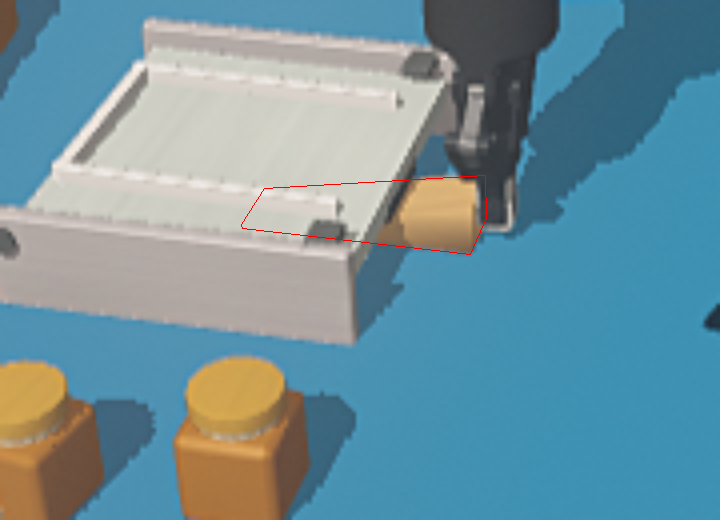

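Deck rising, wedge square (thick end at crop x≈475, matching the model outline). Continuing.

>>> move_arm:
  increments:
    - {"hand":1,"xyz":[2,-0.3,0],"twist":0}
    - {"hand":1,"xyz":[2,-0.2,0],"twist":0}
    - {"hand":1,"xyz":[2,-0.3,0],"twist":0}
    - {"hand":1,"xyz":[0,0,0],"twist":0}

```text
time_s: 18.1
eef_pos: [0.5315, 0.0481, 0.0094]
ee_rot: [[-0.992, 0.001, -0.124], [0.124, -0.0, -0.992], [-0.001, -1.0, -0.0]]
force: [-3.5, -0.0, 0.2]
width: 0.0001
```

>>> move_arm:
  increments:
    - {"hand":1,"xyz":[2,-0.3,0],"twist":0}
    - {"hand":1,"xyz":[2,-0.2,0],"twist":0}
    - {"hand":1,"xyz":[0,0,0],"twist":0}

```text
time_s: 18.4
eef_pos: [0.5355, 0.0476, 0.0093]
ee_rot: [[-0.992, 0.001, -0.124], [0.124, -0.0, -0.992], [-0.001, -1.0, -0.0]]
force: [-3.8, -0.4, 0.6]
width: 0.0003
```

>>> move_arm:
  increments:
    - {"hand":1,"xyz":[2,-0.3,0],"twist":0}
    - {"hand":1,"xyz":[2,-0.2,0],"twist":0}
    - {"hand":1,"xyz":[0,0,0],"twist":0}

```text
time_s: 18.7
eef_pos: [0.5396, 0.0471, 0.0092]
ee_rot: [[-0.992, 0.001, -0.124], [0.124, -0.0, -0.992], [-0.001, -1.0, -0.0]]
force: [-3.8, 0.6, 0.0]
width: 0.0004
```

>>> move_arm:
  increments:
    - {"hand":1,"xyz":[2,-0.3,0],"twist":0}
    - {"hand":1,"xyz":[0,0,0],"twist":0}

```text
time_s: 18.9
eef_pos: [0.5414, 0.0468, 0.0092]
ee_rot: [[-0.992, 0.0, -0.124], [0.124, 0.0, -0.992], [-0.0, -1.0, -0.0]]
force: [-3.5, 0.7, 0.6]
width: -0.0001
```

>>> move_arm:
  increments:
    - {"hand":1,"xyz":[2,-0.2,0],"twist":0}
    - {"hand":1,"xyz":[0,0,0],"twist":0}

```text
time_s: 19.1
eef_pos: [0.5421, 0.0467, 0.0092]
ee_rot: [[-0.992, -0.003, -0.124], [0.124, 0.0, -0.992], [0.003, -1.0, 0.0]]
force: [-6.2, 0.9, 3.3]
width: -0.0004
```

>>> move_arm:
  increments:
    - {"hand":1,"xyz":[1,-0.1,0],"twist":0}
    - {"hand":1,"xyz":[0,0,0],"twist":0}

```text
time_s: 19.3
eef_pos: [0.5421, 0.0467, 0.009]
ee_rot: [[-0.992, -0.005, -0.124], [0.124, 0.0, -0.992], [0.005, -1.0, 0.0]]
force: [-8.3, 0.7, 4.5]
width: -0.0003
```

>>> move_arm:
  increments:
    - {"hand":1,"xyz":[1,-0.1,0],"twist":0}
    - {"hand":1,"xyz":[0,0,0],"twist":0}

```text
time_s: 19.5
eef_pos: [0.5421, 0.0467, 0.0088]
ee_rot: [[-0.992, -0.007, -0.124], [0.124, 0.0, -0.992], [0.007, -1.0, 0.001]]
force: [-9.2, 1.5, 5.9]
width: 0.0
```

>>> move_arm:
  increments:
    - {"hand":1,"xyz":[1,-0.2,0],"twist":0}
    - {"hand":1,"xyz":[0,0,0],"twist":0}

```text
time_s: 19.7
eef_pos: [0.5422, 0.0466, 0.0087]
ee_rot: [[-0.992, -0.009, -0.124], [0.124, 0.001, -0.992], [0.009, -1.0, 0.001]]
force: [-10.8, 1.7, 7.7]
width: -0.0001
```

>>> move_arm:
  increments:
    - {"hand":1,"xyz":[1,-0.1,0],"twist":0}
    - {"hand":1,"xyz":[0,0,0],"twist":0}

```text
time_s: 19.9
eef_pos: [0.5423, 0.0466, 0.0085]
ee_rot: [[-0.992, -0.011, -0.124], [0.124, 0.001, -0.992], [0.011, -1.0, 0.001]]
force: [-12.0, 1.8, 7.3]
width: -0.0002
```

>>> move_arm:
  increments:
    - {"hand":1,"xyz":[1,-0.1,0],"twist":0}
    - {"hand":1,"xyz":[1,-0.1,0],"twist":0}
    - {"hand":1,"xyz":[0,0,0],"twist":0}

```text
time_s: 20.2
eef_pos: [0.5424, 0.0465, 0.008]
ee_rot: [[-0.992, -0.015, -0.124], [0.124, 0.001, -0.992], [0.015, -1.0, 0.001]]
force: [-14.0, 2.3, 9.3]
width: -0.0003
```

>>> move_arm:
  increments:
    - {"hand":1,"xyz":[1,-0.2,0],"twist":0}
    - {"hand":1,"xyz":[1,-0.1,0],"twist":0}
    - {"hand":1,"xyz":[0,0,0],"twist":0}

```text
time_s: 20.5
eef_pos: [0.5426, 0.0464, 0.0076]
ee_rot: [[-0.992, -0.019, -0.124], [0.124, 0.001, -0.992], [0.019, -1.0, 0.001]]
force: [-17.3, 2.6, 10.7]
width: -0.0001
```

>>> move_arm:
  increments:
    - {"hand":1,"xyz":[1,-0.1,0],"twist":0}
    - {"hand":1,"xyz":[0,0,0],"twist":0}

```text
time_s: 20.7
eef_pos: [0.5427, 0.0464, 0.0074]
ee_rot: [[-0.992, -0.021, -0.124], [0.124, 0.001, -0.992], [0.021, -1.0, 0.002]]
force: [-18.4, 2.9, 11.1]
width: -0.0001
```

>>> move_arm:
  increments:
    - {"hand":1,"xyz":[1.2,-0.1,0],"twist":0}
    - {"hand":1,"xyz":[0,0,0],"twist":0}
    - {"hand":1,"xyz":[0,0,0],"twist":0}

```text
time_s: 21.0
eef_pos: [0.5428, 0.0463, 0.0072]
ee_rot: [[-0.992, -0.023, -0.124], [0.124, 0.001, -0.992], [0.023, -1.0, 0.002]]
force: [-19.7, 2.4, 11.3]
width: 0.0001
```

```bash
python3 - <<'E'
from fit import *
p=camera('side');o=(190,140)
cv2.imwrite('pics/s9.png',cv2.resize(p['pixels'][o[0]:o[0]+130,o[1]:o[1]+180,::-1],None,fx=4,fy=4))
print([np.round(read_state()['force'],1)])
E
```

```text
[array([-19.6,   3.1,  12.3])]
```

View pics/s9.png

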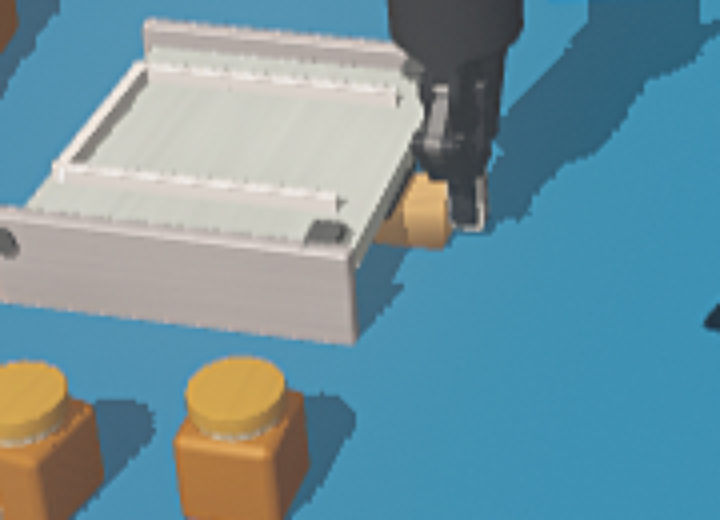

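>>> move_arm:
  increments:
    - {"hand":1,"xyz":[0,0,1.5],"twist":0}
    - {"hand":1,"xyz":[0,0,0],"twist":0}
    - {"hand":1,"xyz":[0,0,0],"twist":0}

```text
time_s: 21.35
eef_pos: [0.5428, 0.0463, 0.0073]
ee_rot: [[-0.992, -0.022, -0.124], [0.124, 0.001, -0.992], [0.022, -1.0, 0.002]]
force: [-15.6, 3.1, 2.3]
width: 0.0001
```

>>> move_arm:
  increments:
    - {"hand":1,"xyz":[1.2,-0.1,0.2],"twist":0}
    - {"hand":1,"xyz":[1.2,-0.2,0.2],"twist":0}
    - {"hand":1,"xyz":[0,0,0],"twist":0}

```text
time_s: 21.65
eef_pos: [0.543, 0.0462, 0.0073]
ee_rot: [[-0.992, -0.027, -0.124], [0.124, 0.001, -0.992], [0.027, -1.0, 0.002]]
force: [-20.4, 4.0, 5.6]
width: 0.0004
```

>>> move_arm:
  increments:
    - {"hand":1,"xyz":[0.9,-0.1,0.3],"twist":0}
    - {"hand":1,"xyz":[0,0,0],"twist":0}
    - {"hand":1,"xyz":[0,0,0],"twist":0}

```text
time_s: 21.95
eef_pos: [0.543, 0.0462, 0.0073]
ee_rot: [[-0.992, -0.029, -0.124], [0.124, 0.001, -0.992], [0.029, -1.0, 0.002]]
force: [-20.3, 3.7, 6.4]
width: -0.0003
```

>>> move_arm:
  increments:
    - {"hand":1,"xyz":[-3,0.4,0],"twist":0}
    - {"hand":1,"xyz":[-3,0.4,0],"twist":0}
    - {"hand":1,"xyz":[-4,0.5,0],"twist":0}
    - {"hand":1,"xyz":[-4,0.5,0],"twist":0}
    - {"hand":1,"xyz":[-8,1,0],"twist":0}
    - {"hand":1,"xyz":[-12,1.5,0],"twist":0}
    - {"hand":1,"xyz":[-20,2.5,0],"twist":0}
    - {"hand":1,"xyz":[-20,2.5,10],"twist":0}

```text
time_s: 22.75
eef_pos: [0.482, 0.0543, 0.0214]
ee_rot: [[-0.992, 0.001, -0.124], [0.124, 0.0, -0.992], [-0.001, -1.0, -0.0]]
force: [0.3, 0.3, 0.1]
width: -0.0001
```

>>> move_arm:
  increments:
    - {"hand":1,"xyz":[-20,2.5,20],"twist":0}
    - {"hand":1,"xyz":[-10,-10,30],"twist":0}
    - {"hand":1,"xyz":[0,-30,30],"twist":0}
    - {"hand":1,"xyz":[0,-36,30],"twist":0}
    - {"hand":1,"xyz":[0,-36,20],"twist":0}
    - {"hand":1,"xyz":[0,-36,0],"twist":0}
    - {"hand":1,"xyz":[0,-36,0],"twist":0}
    - {"hand":1,"xyz":[0,-36,0],"twist":0}

```text
time_s: 23.55
eef_pos: [0.4533, -0.165, 0.1529]
ee_rot: [[-0.992, 0.004, -0.124], [0.124, -0.002, -0.992], [-0.004, -1.0, 0.001]]
force: [1.1, -0.8, -0.4]
width: 0.0002
```

```bash
python3 - <<'E'
from fit import *
p0=dict(np.load('side0.npz'));t0=dict(np.load('top0.npz'))
p=camera('side');t=camera('top');save(t,'t10.png')
o=(190,140);im=cv2.resize(p['pixels'][o[0]:o[0]+130,o[1]:o[1]+180,::-1],None,fx=4,fy=4).copy()
a=np.radians(-7.15);c=np.array([.543,.0462])+.081*np.array([np.cos(a),np.sin(a)])
cv2.polylines(im,[cv2.convexHull(((proj(p,place(W,[*c,a]))-np.array(o[::-1])+.5)*4).astype(np.int32))],True,(0,0,255),1)
cv2.imwrite('pics/s10.png',im)
R=np.array([[np.cos(a),-np.sin(a)],[np.sin(a),np.cos(a)]])
for n,q in(('side0',p0),('side',p),('top0',t0),('top',t)):
    C=cloud(q);L=(C[...,:2]-[.6812,.0295])@R
    for x in(-85,-60,-20,20,60):
        m=(abs(L[...,0]-x/1000)<.008)&(abs(L[...,1])<.04)&(C[...,2]>.02)&(C[...,2]<.055)
        print(n,x,m.sum(),np.round(np.median(C[m][:,2])*1000,1),end=' | ')
    print()
s=read_state();print(s['time_s'],s['eef_pos'],s['force'])
E
```

```text
side0 -85 126 38.1 | side0 -60 130 39.3 | side0 -20 122 41.4 | side0 20 118 43.3 | side0 60 128 45.5 | 
side -85 122 47.0 | side -60 120 47.2 | side -20 123 47.1 | side 20 112 47.3 | side 60 119 47.4 | 
top0 -85 132 38.1 | top0 -60 122 39.1 | top0 -20 126 40.5 | top0 20 121 42.9 | top0 60 117 44.4 | 
top -85 127 46.8 | top -60 126 46.3 | top -20 122 46.1 | top 20 119 46.5 | top 60 115 47.0 | 
23.65 [ 0.454  -0.1674  0.153 ] [0.3061 1.1259 0.6457]
```

View pics/s10.png

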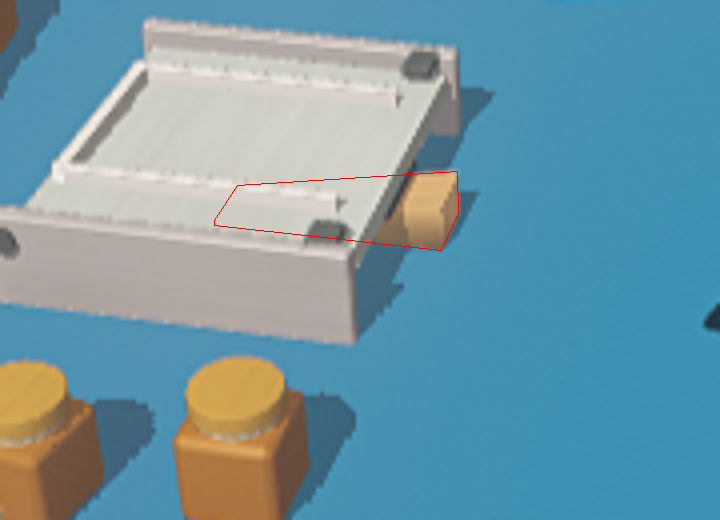

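View pics/t10.png

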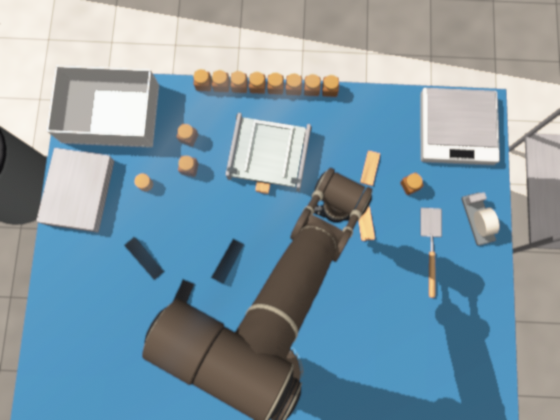

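The deck is level and the wedge stays put and square: thick end at side crop (440-458,172-250), top picture (187,263). I let the arm settle, check once more and hand in.

>>> move_arm:
  increments:
    - {"hand":1,"xyz":[0,0,0],"twist":0}
    - {"hand":1,"xyz":[0,0,0],"twist":0}
    - {"hand":1,"xyz":[0,0,0],"twist":0}
    - {"hand":1,"xyz":[0,0,0],"twist":0}
    - {"hand":1,"xyz":[0,0,0],"twist":0}

```text
time_s: 24.15
eef_pos: [0.4527, -0.1624, 0.1514]
ee_rot: [[-0.992, 0.0, -0.123], [0.123, 0.0, -0.992], [-0.0, -1.0, -0.0]]
force: [-0.1, -0.5, 0.5]
width: 0.0001
```

```bash
python3 - <<'E'
from fit import *
p0=dict(np.load('side0.npz'));p=camera('side');a=np.radians(-7.15)
R=np.array([[np.cos(a),-np.sin(a)],[np.sin(a),np.cos(a)]])
C=cloud(p);L=(C[...,:2]-[.6812,.0295])@R
print([float(np.round(np.median(C[(abs(L[...,0]-x)<.008)&(abs(L[...,1])<.04)&(C[...,2]>.02)&(C[...,2]<.055)][:,2])*1000,1)) for x in(-.085,-.02,.06)])
d=np.abs(p['pixels'].astype(int)-p0['pixels']).max(2)[260:,:]
print('changed px rows>=260 cols<240 (jars,lids):',(d[:,:240]>40).sum(), 'black wedges:',(d[:,330:]>40).sum())
print(job_done())
E
```

```text
[47.3, 47.2, 47.2]
changed px rows>=260 cols<240 (jars,lids): 2 black wedges: 0
the job is handed in; nothing more can be done
None
```

The deck is fully up against its stops, with the tall wooden wedge jammed under the front pad. I handed the job in at about 24 s.

- **What I did:** I gripped the wedge, set it flat on the table in line with the stand and slid it under the pad. I then let go and pushed its thick end with the shut fingers up to about 20.5 N. The wedge stopped advancing at the deck's stop, and I backed the arm clear.
- **Deck:** the last depth readings put it level at 47.2–47.3 mm from front to back. It started at about 38 mm at the front and 45 mm at the back.
- **Wedge:** it stayed in place and looked square after the arm backed away; most of it is hidden under the deck in the pictures.
- **Other things:** the jars and lid stack near the stand and the black look-alikes did not change in the side picture. The low wedge, flat shim, spatula and third jar I checked only by eye in the top picture, and the arm partly hid the first two.
- **Disagreement:** the wedge outline fitted from the top camera alone was poor (about 1.5 mm and 1.5° off the side view). I went mainly by the side view, and the grasp confirmed it. No other check failed.

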